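# Draw the tray with the finjan onto the warming plate with the pull hook

## Task

Warm the finjan that stands on the small round tray under the slatted riser: take the pull hook from its spoon rest, let its prong down inside the tray's rim, and gently drag the tray, with the cup standing upright on it, out until the whole tray stands on the flush round warming plate. Then put the hook back on the spoon rest the way it lay, handle in the middle of the rest's plate and prong hanging down. Do not touch the tray or its cup with the gripper or arm, do not lift or tip the tray or knock the cup with the hook, and leave everything else standing where it is.

Things in the scene. Friction and masses are not known exactly. Their poses are not given: they have to be found in the camera images.
- tray: small round aluminium tray, 120 mm across, upright rim 22 mm high and 3 mm thick (inside 114 mm across), floor 3 mm thick; loose, about 0.2 kg; stands on the counter under the slatted riser, in one of four places side by side, with one finjan in it. Origin: centre of its underside; z up
- finjan: the handleless white espresso-sized cup that stands in the tray, near its middle (up to 6 mm off): 45 mm tall, 54 mm across the rim, 34 mm across the foot, about 70 g. Origin: centre of its underside
- hook: loose pull hook, 0.15 kg: wooden handle block, then a level 8 mm steel rod ending in an 8 mm prong bent straight down. Lies with the handle on the spoon rest, prong hanging 3 mm above the counter. x runs handle to prong, z up. In its frame (mm) handle x -45..45, y -11..11, z 45..85; rod centreline z 75, to x 150; prong centreline x 150, z 75..0. Centre of mass near x 12. Origin: x 0, y 0, z 0
- hook_grip (a point): point inside the hook's handle, at x 0, y 0, z 70 mm of the hook's frame: a good place to grip across the 22 mm width
- hook_tip (a point): lower end of the hook's prong (x 150 mm, y 0, z 0 of the hook's frame)
- rest: stainless steel spoon rest, fixed: a flat plate 100 mm (its x) by 80 mm (its y) on a foot, its top 48 mm above the counter. Origin: on the counter under its middle; on the left or the right side of the counter. The hook starts on it with the handle's middle over the plate's middle, x axes about alike
- plate: round steel warming plate set flush into the counter (stands up about 1 mm to the eye, no step to the touch), 170 mm across, fixed, between the riser and the two spare finjans. Origin: its centre
- riser: slatted oak riser, fixed, at the back: upright panels 16 mm thick, x -90..90 mm, at y -290, 0, 290 mm, 170 mm high, under three slats 620 mm long (z 170..184). Open in front and behind. Under it four things stand side by side at about y -210, -85, 85, 210 mm, any order. Origin: on the counter under its middle; its -x side faces the robot
- canister: red ceramic coffee canister with steel twist cap, 72 mm across, 123 mm tall, under the riser. Origin: centre of its underside
- jar: amber glass jar with wooden cap, 66 mm across, 100 mm tall, under the riser. Origin: centre of its underside
- sugar_pot: round steel sugar pot with a knob, 70 mm across, 80 mm tall, under the riser. Origin: centre of its underside
- finjan_b: spare white finjan of the same shape, standing on the counter in front (robot side) of the warming plate, on the right. Origin: centre of its underside
- finjan_c: spare white finjan of the same shape, standing on the counter in front of the warming plate, on the left. Origin: centre of its underside
- date_bowl: marble bowl, 110 mm across, 45 mm tall, on the side of the counter opposite the spoon rest. Origin: centre of its underside

How it is judged:
On the way, in this order (a step that is already met when the one before it is completed fails the run):
1. the hook's prong is down inside the rim of the tray (horizontal distance between hook_tip and tray below 0.053 m and height (world z) of hook_tip below 0.02 m), for 0.1 s.
2. the tray stands wholly on the warming plate, the finjan upright on it (horizontal distance between tray and plate below 0.025 m and linear speed of each of tray, finjan below 0.02 m/s and angle between tray's own z axis and vertical below 0.08 rad and angle between finjan's own z axis and vertical below 0.15 rad and horizontal distance between finjan and tray below 0.036 m), for 0.2 s.
At the end, for the whole second after the job is handed in: the tray's centre is within 25 mm of the warming plate's centre, flat and still, with the finjan upright on it (within 36 mm of its middle); the hook lies upright and still on the spoon rest, handle's middle within 35 mm of the rest's middle, prong hanging down (all of step 2 and horizontal distance between hook_grip and rest below 0.035 m and height (world z) of hook_grip between 0.065 and 0.082 m and angle between hook's own z axis and vertical below 0.12 rad and linear speed of hook below 0.02 m/s); the robot touches nothing.
It fails at once if the gripper or arm touches the tray or the finjan on it (contact force between any of the fingers, the arm and tray above 0.5 N or contact force between any of the fingers, the arm and finjan above 0.5 N).
It fails at once if the hook pulls or presses on the tray with more than 15 N (contact force between hook and tray above 15 N).
It fails at once if the hook knocks the finjan (more than 3 N) (contact force between hook and finjan above 3 N).
It fails at once if the tray is lifted or tipped, or the finjan on it is tipped (height (world z) of tray above 0.015 m or angle between tray's own z axis and vertical above 0.2 rad or angle between finjan's own z axis and vertical above 0.4 rad).
It fails at once if something else (canister, jar, sugar pot, spare finjans, bowl) is moved over 15 mm or tipped (distance of any of canister, jar, sugar_pot, finjan_b, finjan_c, date_bowl from where it was at the start of the episode above 0.015 m or angle between any of canister, jar, sugar_pot, finjan_b, finjan_c, date_bowl's own z axis and vertical above 0.3 rad).
It also fails if it takes over 64 s, if anything falls off the work surface, if the arm or the gripper's body presses on something with over 40 N, if the wrist force passes 120 N, or if a joint passes its speed limit or range.

## Robot

A 7-joint arm with a two-finger parallel gripper is mounted at the origin on the work surface. World frame = base frame: x ahead of the robot, y to its left, z up, the work surface at z = 0. Lengths are in m, angles in rad, forces in N, time in s.
With the tool pointing down it reaches from about 0.425 to 0.875 m from the base axis. Payload 9.9 kg.
Tool frame: the origin (TCP) lies at the very end of the fingers, on their centre line; the grasp point (between the pads) lies 19 mm behind it (robot.tcp_to_grasp is the distance from the TCP to the grasp point, in m); x points along the fingers, y is the direction in which the jaws open and shut, and the axes are right-handed (so a half turn about x gives the same grasp; the last joint's range is limited). The gripper opens to 85 mm and grips with 20 to 120 N. Pads are 22 mm wide; open, the fingers measure 114 mm over their backs; the gripper's body (76 mm by 85 mm) begins 54 mm behind the grasp point. The pads swing forward as they close: fully open they stand 13 mm farther back than shut.
Start: joints at [-1.416, 0.576, 0.025, 1.437, -0.015, 1.129, -0.057], TCP at [0.16, 0.656, 0.231] pointing down, gripper open.
Joint ranges: [-2.76, 2.76], [-0.34, 2.15], [-1.52, 1.57], [0.19, 2.46], [-1.09, 4.23], [0.17, 1.99], [-2.82, 2.82]. Speed limits (rad/s): [2.22, 2.22, 3.01, 3.01, 3.14, 3.14, 3.14].

## Interface

Orientations are given as a unit quaternion [w, x, y, z].
In Python, from cell import robot gives the robot as it stands. The module is installed in compiled form; this text tells all that it offers.
- The arm moves only by the shell command python3 -m creep 'ROWS' [OPENING] [FORCE]. ROWS is JSON, a list that holds one entry, the list of rows, each a list of 6 numbers: the shift along the world's x, y, z in mm, then the turn, a rotation vector about the world's x, y, z in degrees. In form: [[[x, y, z, ax, ay, az], ...]]. A call has 1 to 20 rows; each row shifts and turns the commanded pose from where the row before left it; what a row does not reach is not made up. A row lasts 1/12 s, in which the tool goes at most 41.7 mm and 7.16 degrees, less where a joint would pass 70% of its speed; a pose out of reach is approached as far as the arm can. A call is refused whole if a number of a shift passes 41.7 or a number of a turn 7.16, either way. A call with a gripper value outside its range is refused whole. OPENING is the closure in counts, from 0 (fully open) to 255 (shut), set as the call begins (- or left out, the last holds). The fingers move at their own pace and stop on an object; FORCE is the grip in N (left out, the last holds). Time passes only in rows, so rows that do not move let the fingers close. It gives the time, the measured TCP pose, the force and the opening at its end, in the units of the state.
- robot.read_state(): the state, without advancing time (a new reading comes with each control period).
- robot.get_image(name): name is "scene" or "top" or "wrist"; returns a dict with "image" (480x640x3 uint8, blue, green, red), "mtx" (3x3 intrinsics, pixels), "extrinsics" (4x4, takes a point from world to camera coordinates). Camera axes: x right, y down, z forward; pixel columns grow to the right and rows downward; lengths in m; the calibration is good to about 2 mm. A picture is of the moment at which its call begins. There is no depth.
- robot.sign_off(): hands the job in, once; it reports no verdict.
The state is a dict: "time_s": time; "joints": joint angles; "joint_vel": joint speeds; "tau": joint torques, N m; "tool_pos": TCP position; "eef_rot": TCP orientation; "wrist_force": force on the tool from outside, world axes, zero at the start; "ft_torque": the same for the moment, N m; "width": finger opening in m.
Only numpy, scipy, OpenCV 4.12 (cv2) and the standard library are available. Lean on these libraries where they do the work, as an engineer would, in place of code of your own. Each camera call takes 0.05 s, during which the arm holds its last target.

## Working session

There is one attempt and no reset: what is moved stays moved. The work goes in short steps, Python scripts to look and compute and a shell command to move; the robot and the scene stay as the last step left them, time stands still between calls to the robot, and variables do not carry over. Pictures are saved under pics/ and viewed, and the job is handed in when it is done.

```bash
mkdir -p pics
cat > h.py <<'E'
import numpy as np, cv2
from cell import robot
def snap(n,f):
    d=robot.get_image(n); cv2.imwrite('pics/'+f,d['image']); return d
def proj(d,p):
    p=np.array(p,float); c=d['extrinsics'][:3,:3]@p+d['extrinsics'][:3,3]; u=d['mtx']@c; return u[:2]/u[2]
def ray(d,uv,z):
    R=d['extrinsics'][:3,:3];t=d['extrinsics'][:3,3]
    o=-R.T@t; v=R.T@np.linalg.inv(d['mtx'])@np.array([uv[0],uv[1],1.0]); s=(z-o[2])/v[2]; return o+s*v
E
python3 - <<'E'
from h import *
import pickle
for n in ['scene','top','wrist']:
    d=snap(n,n+'0.png'); d={k:np.array(v) for k,v in d.items()}
    pickle.dump(d,open(n+'0.pkl','wb')); R=d['extrinsics'][:3,:3]; print(n,-R.T@d['extrinsics'][:3,3])
s=robot.read_state(); print({k:np.round(v,3) for k,v in s.items()})
E
```

```text
scene [1.09271641 0.28095975 0.82367936]
top [0.52810539 0.00582708 0.80393781]
wrist [0.08715205 0.6729012  0.37255447]
{'time_s': np.float64(0.15), 'joints': array([-1.416,  0.576,  0.025,  1.438, -0.015,  1.129, -0.057]), 'joint_vel': array([ 0.001, -0.002, -0.001, -0.002,  0.001, -0.   , -0.   ]), 'tau': array([ 4.0000e-03, -7.6626e+01,  2.2530e+00, -2.8618e+01,  1.6000e-02,
        1.0000e-02, -0.0000e+00]), 'tool_pos': array([0.16 , 0.656, 0.231]), 'eef_rot': array([ 0.702,  0.084,  0.702, -0.085]), 'wrist_force': array([-0.157, -0.622, -0.297]), 'ft_torque': array([0.009, 0.024, 0.019]), 'width': np.float64(0.086)}
```

```bash
ls; ls pics
```

```text
h.py
pics
scene0.pkl
top0.pkl
wrist0.pkl
scene0.png
top0.png
wrist0.png
```

View pics/scene0.png

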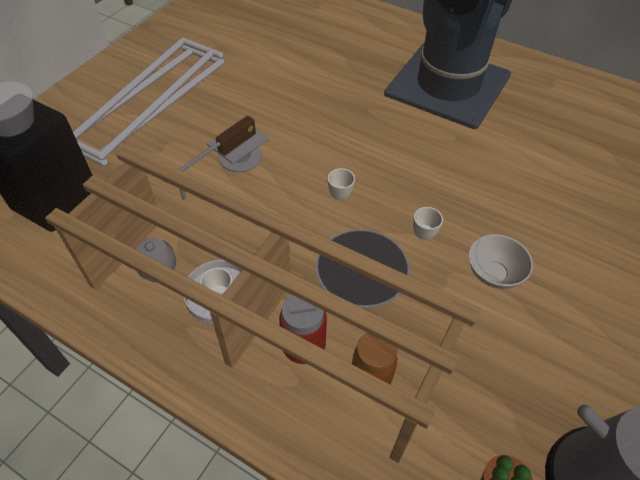

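View pics/top0.png

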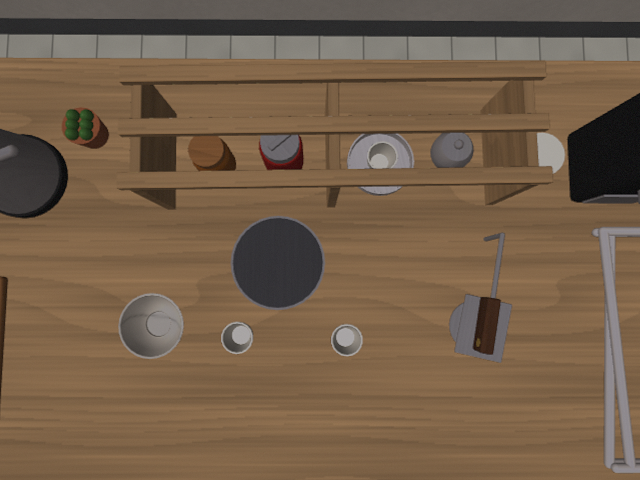

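View pics/wrist0.png

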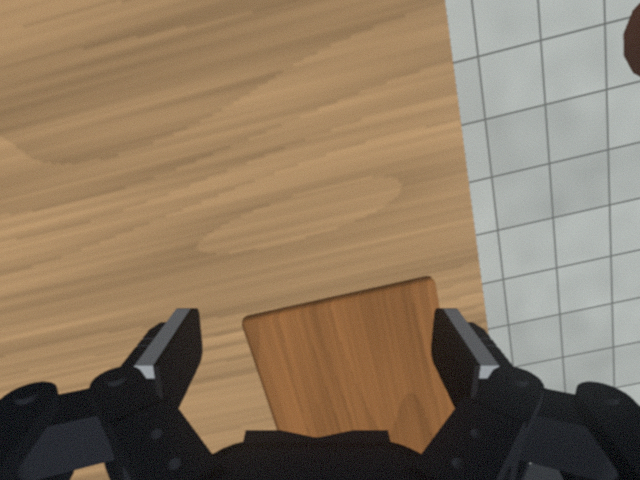

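The top view has world +x up and +y left. The tray is at about (381,162), just right of the riser's middle panel. The plate is at (278,262), the hook handle at (487,325) and its prong tip near (488,237). Next I'll enlarge the tray, hook and plate areas.

Run:
```python
from h import *
i=cv2.imread('pics/top0.png')
a=i[220:370,435:525]; cv2.imwrite('pics/hook.png',cv2.resize(a,None,fx=4,fy=4,interpolation=2))
a=i[110:215,320:480]; cv2.imwrite('pics/tray.png',cv2.resize(a,None,fx=5,fy=5,interpolation=2))
j=cv2.imread('pics/scene0.png')
a=j[100:210,165:285]; cv2.imwrite('pics/hooks.png',cv2.resize(a,None,fx=5,fy=5,interpolation=2))
import pickle
d=pickle.load(open('top0.pkl','rb'))
g=cv2.cvtColor(i,cv2.COLOR_BGR2HSV)
for n,uv,z in [('plate',(278,262),0.001),('plL',(232,262),0),('plR',(324,262),0),('plT',(278,216),0),('plB',(278,308),0),('fb',(346.5,340),.045),('fc',(237,338),.045),('tray',(381,162),.022),('riser mid front',(333,207),0.0),('slatfrontmid',(333,178),.184),('bowl',(151,326),.045)]: print(n,ray(d,uv,z).round(4))
```

```text
plate [0.5656 0.0683 0.001 ]
plL [0.5656 0.1512 0.    ]
plR [ 0.5657 -0.0146  0.    ]
plT [0.6494 0.069  0.    ]
plB [0.4834 0.0677 0.    ]
fb [ 0.4325 -0.0511  0.045 ]
fc [0.436  0.1326 0.045 ]
tray [ 0.7441 -0.1165  0.022 ]
riser mid front [ 0.6661 -0.0312  0.    ]
slatfrontmid [ 0.676  -0.0228  0.184 ]
bowl [0.456  0.2769 0.045 ]
```

View pics/hook.png

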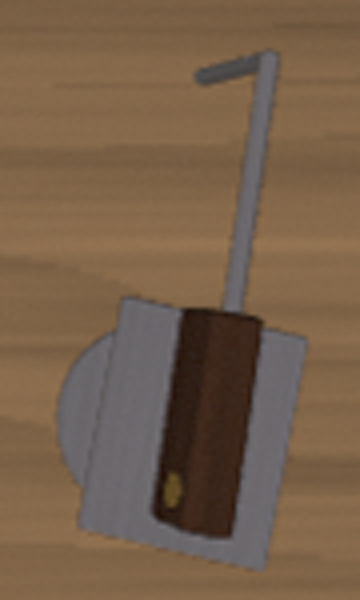

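View pics/tray.png

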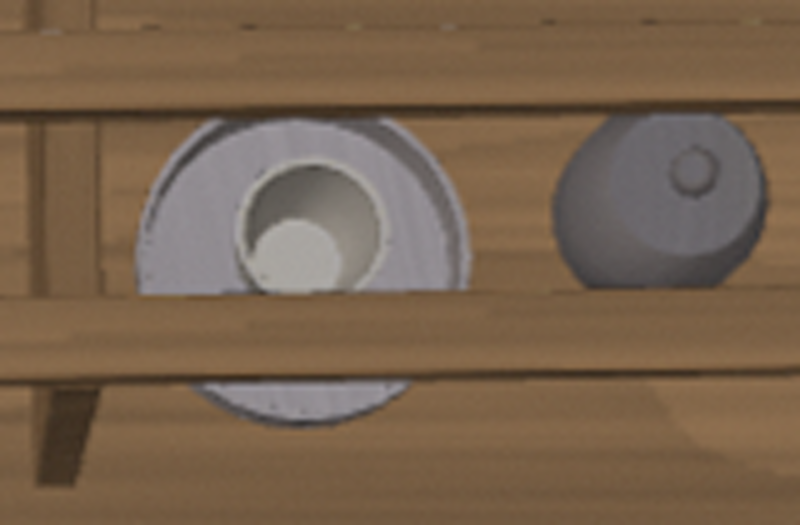

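View pics/hooks.png

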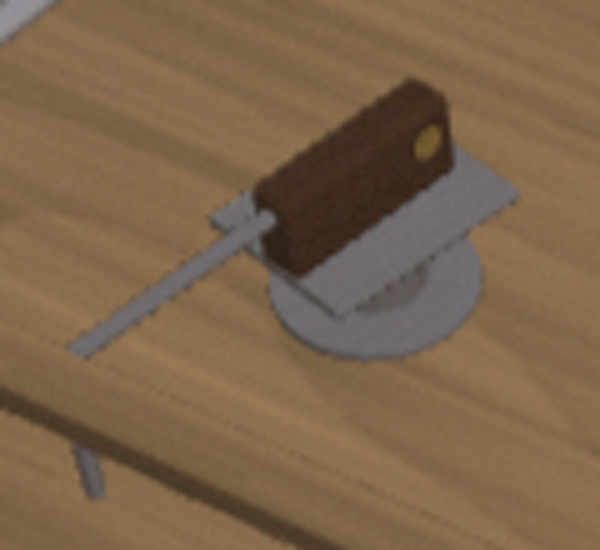

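Enlarged, the hook tip is at about (485,239), the elbow at (502,234), and the rest's corners are clear. Part of the tray rim is hidden by the front slat. Now I'll fit positions from these pixels.

Run:
```python
from h import *
import pickle
d=pickle.load(open('top0.pkl','rb')); s=pickle.load(open('scene0.pkl','rb'))
H=lambda u,v:(435+u/4,220+v/4)
T=lambda u,v:(320+u/5,110+v/5)
S=lambda u,v:(165+u/5,100+v/5)
c=[ray(d,H(*p),.048) for p in [(124,297),(307,338),(265,570),(79,527)]]
print('rest',np.mean(c,0), 'xdir',np.degrees(np.arctan2(*( (c[0]+c[1]-c[2]-c[3])[[1,0]]))), [np.linalg.norm(c[i]-c[(i+1)%4]).round(3) for i in range(4)])
tip=ray(d,H(200,77),.003); el=ray(d,H(268,58),.078); ro=ray(d,H(233,308),.078)
print('tip',tip,'elb',el,'rodout',ro,'yaw',np.degrees(np.arctan2(*(el-ro)[[1,0]])),np.linalg.norm(el-ro))
tf=[ray(d,H(*p),.088) for p in [(203,311),(262,322),(232,538),(178,528)]]; print('handle top',[t[:2].round(4) for t in tf],np.mean(tf,0))
print('scene tip',ray(s,S(95,495),.003),'elbow',ray(s,S(75,348),.078))
print('tray L,R',ray(d,T(136,260),.022),ray(d,T(470,265),.022),'front',ray(d,T(305,427),0))
print('cup rim',ray(d,T(311,229),.045))
rim=[(140,210),(165,165),(205,125),(136,260),(470,265),(455,200),(400,122)]
P=np.array([ray(d,T(*p),.022)[:2] for p in rim]); 
A=np.c_[2*P,np.ones(len(P))]; x=np.linalg.lstsq(A,(P**2).sum(1),rcond=None)[0]; print('circle',x[:2],np.sqrt(x[2]+x[:2]@x[:2]))
from scipy.optimize import least_squares
r=least_squares(lambda q:np.linalg.norm(P-q,axis=1)-.06,x[:2]); print(r.x,r.fun.round(4))
# riser
print('slat front', ray(d,(333,188),.170),ray(d,(125,186),.170),ray(d,(548,183),.170)); print('panel mid base corners',ray(d,T(38,487),0),ray(d,T(75,487),0))
print('back slat',ray(d,(333,67),.184), 'pot',ray(d,T(693,172),.08))
```

```text
rest [ 0.45245129 -0.28147266  0.048     ] xdir -12.60146037825967 [np.float64(0.079), np.float64(0.098), np.float64(0.079), np.float64(0.098)]
tip [ 0.60698942 -0.30649916  0.003     ] elb [ 0.60748697 -0.30557637  0.078     ] rodout [ 0.50532812 -0.28764628  0.078     ] yaw -9.954696102278389 0.10372038791921406
handle top [array([ 0.5044, -0.2715]), array([ 0.5001, -0.2951]), array([ 0.4151, -0.2801]), array([ 0.419 , -0.2588])] [ 0.45965675 -0.27636624  0.088     ]
scene tip [ 0.60900422 -0.30324388  0.003     ] elbow [ 0.60008362 -0.30243542  0.078     ]
tray L,R [ 0.74389126 -0.05583227  0.022     ] [ 0.74240005 -0.17573153  0.022     ] front [ 0.68774559 -0.11915322  0.        ]
cup rim [ 0.74873598 -0.11510503  0.045     ]
circle [ 0.7455278  -0.11567688] 0.05988014047062862
[ 0.74532164 -0.11567568] [ 0.0007 -0.0005 -0.0006 -0.0001  0.0001 -0.0011  0.0011]
slat front [ 0.66467606 -0.02341762  0.17      ] [0.66692043 0.27595914 0.17      ] [ 0.67275313 -0.33589454  0.17      ]
panel mid base corners [ 0.66534916 -0.02129817  0.        ] [ 0.66537401 -0.03480778  0.        ]
back slat [ 0.83937018 -0.02328567  0.184     ] pot [ 0.75836626 -0.23742777  0.08      ]
```

```bash
cat >> h.py <<'E'
from scipy.spatial.transform import Rotation as Ro
def st():
    s=robot.read_state(); q=s['eef_rot']; R=Ro.from_quat([q[1],q[2],q[3],q[0]]).as_matrix()
    print('t',round(float(s['time_s']),2),'tcp',np.array(s['tool_pos']).round(4),'x',R[:,0].round(3),'yaw(y)',np.degrees(np.arctan2(R[1,1],R[0,1])).round(2),'F',np.round(s['wrist_force'],2),'w',round(float(s['width']),4),'q',np.round(s['joints'],2)); return s
E
python3 -c "from h import *;st()"
```

```text
t 0.15 tcp [0.1596 0.6555 0.2307] x [-0.    -0.001 -1.   ] yaw(y) 76.32 F [-0.16 -0.62 -0.3 ] w 0.0856 q [-1.42  0.58  0.02  1.44 -0.02  1.13 -0.06]
```

```bash
python3 -m creep '[[[28,-29.5,0,0,0,-7],[28,-29.5,0,0,0,-7],[28,-29.5,0,0,0,-7],[28,-29.5,0,0,0,-7],[28,-29.5,0,0,0,-7],[28,-29.5,0,0,0,-7],[28,-29.5,0,0,0,-7],[28,-29.5,0,0,0,-7],[28,-29.5,0,0,0,-7],[28,-29.5,0,0,0,-7],[28,-29.5,0,0,0,-7],[28,-29.5,0,0,0,-7],[0,-33,0,0,0,-7],[0,-33,0,0,0,-7],[0,-33,0,0,0,-7],[0,-33,0,0,0,-7],[0,-33,0,0,0,-7],[0,-33,0,0,0,-7],[0,-33,0,0,0,-7],[0,-33,0,0,0,-7]]]' 0; python3 -c "from h import *;st()"
```

```text
time_s: 1.82
tool_pos: [0.4953, 0.0364, 0.2313]
eef_rot: [0.159, 0.689, 0.159, -0.689]
wrist_force: [0.7, -0.8, 1.1]
width: 0.0857
t 1.82 tcp [0.4953 0.0364 0.2313] x [-0.  0. -1.] yaw(y) -64.01 F [ 0.68 -0.77  1.07] w 0.0857 q [-0.71  0.4   0.77  1.91 -0.34  0.96 -0.9 ]
```

```bash
python3 -m creep '[[[-3.6,-31.5,0,0,0,-6],[-3.6,-31.5,0,0,0,-6],[-3.6,-31.5,0,0,0,-6],[-3.6,-31.5,0,0,0,-6],[-3.6,-31.5,0,0,0,-6],[-3.6,-31.5,0,0,0,-6],[-3.6,-31.5,0,0,0,0],[-3.6,-31.5,0,0,0,0],[-3.6,-31.5,0,0,0,0],[-3.6,-31.5,0,0,0,0],[0,0,0,0,0,0],[0,0,0,0,0,0]]]' 0; python3 -c "
from h import *
st();snap('wrist','w1.png')"
```

```text
time_s: 2.82
tool_pos: [0.4587, -0.2791, 0.2313]
eef_rot: [0.061, -0.704, 0.061, 0.705]
wrist_force: [0.3, 0.8, -0.8]
width: 0.0849
t 2.82 tcp [ 0.4587 -0.2791  0.2313] x [-0.    -0.001 -1.   ] yaw(y) -99.91 F [ 0.25  0.75 -0.84] w 0.0849 q [-0.11  0.5   0.89  1.82 -0.45  1.03 -0.79]
```

View pics/w1.png

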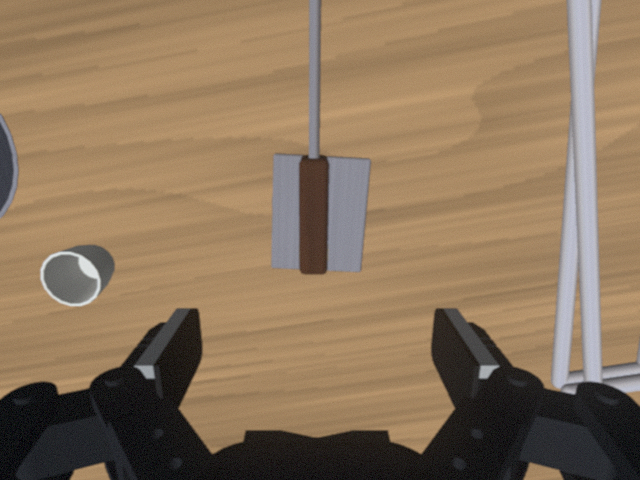

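The wrist view shows the handle upright between x=301 and 327, y=156 to 272, with the rod running up from it and finjan_b at (75,278). I'll use it as a second measurement of the hook.

Run:
```python
from h import *
d=robot.get_image('wrist')
a=ray(d,(314,156),.088);b=ray(d,(313.5,272),.088);print(a,b,(a+b)/2,np.degrees(np.arctan2(*(a-b)[[1,0]])))
r=ray(d,(314.5,40),.079);print(r,ray(d,(313.5,158),.079))
c=[ray(d,p,.048) for p in [(275,154),(370,158),(362,272),(272,268)]];print(np.mean(c,0))
```

```text
[ 0.5075453  -0.28470709  0.088     ] [ 0.42044356 -0.2692043   0.088     ] [ 0.46399443 -0.2769557   0.088     ] -10.092101106270603
[ 0.58240985 -0.29799046  0.079     ] [ 0.50535152 -0.28390952  0.079     ]
[ 0.4542454  -0.28015798  0.048     ]
```

```bash
python3 -m creep '[[[1,1,-25,0,0,0],[0,0,-25,0,0,0],[0,0,-25,0,0,0],[0,0,-25,0,0,0],[0,0,-25,0,0,0],[0,0,-20,0,0,0],[0,0,-15,0,0,0],[0,0,-10,0,0,0],[0,0,-5,0,0,0],[0,0,0,0,0,0],[0,0,0,0,0,0]]]' 0; python3 -m creep '[[[0,0,0,0,0,0],[0,0,0,0,0,0],[0,0,0,0,0,0],[0,0,0,0,0,0],[0,0,0,0,0,0],[0,0,0,0,0,0],[0,0,0,0,0,0],[0,0,0,0,0,0],[0,0,0,0,0,0],[0,0,0,0,0,0]]]' 255 60;  python3 -c "
from h import *
st();snap('scene','s1.png')"
```

```text
time_s: 3.83
tool_pos: [0.4611, -0.2759, 0.0568]
eef_rot: [-0.059, 0.705, -0.059, -0.704]
wrist_force: [-0.2, -0.7, 0.3]
width: 0.0857
time_s: 4.67
tool_pos: [0.4608, -0.2764, 0.0567]
eef_rot: [-0.06, 0.705, -0.06, -0.704]
wrist_force: [-1.2, 0.4, 5.5]
width: 0.0213
t 4.67 tcp [ 0.4608 -0.2764  0.0567] x [ 0.001 -0.    -1.   ] yaw(y) -99.7 F [-1.17  0.4   5.49] w 0.0213 q [ 0.04  0.71  0.66  2.01 -0.7   0.66 -0.58]
```

View pics/s1.png

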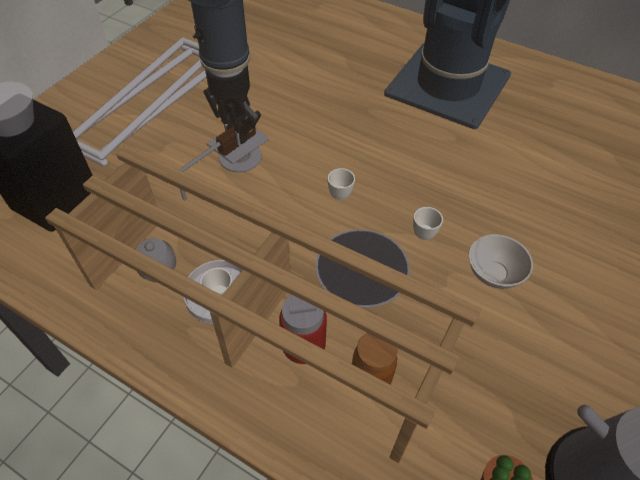

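```bash
python3 -m creep '[[[0,0,5,0,0,0],[0,0,10,0,0,0],[0,0,10,0,0,0],[0,0,10,0,0,0],[0,0,5,0,0,0],[7,8.5,0,0,0,4],[7,8.5,0,0,0,4],[7,8.5,0,0,0,4],[7,8.5,0,0,0,4],[7,8.5,0,0,0,4],[7,8.5,0,0,0,4],[7,8.5,0,0,0,4],[7,8.5,0,0,0,4],[7,8.5,0,0,0,4],[7,8.5,0,0,0,4],[0,0,0,0,0,0],[0,0,0,0,0,0],[0,0,0,0,0,0]]]';  python3 -c "
from h import *
st();d=snap('top','t2.png');i=d['image'][100:260,320:500];cv2.imwrite('pics/t2c.png',cv2.resize(i,None,fx=4,fy=3.7*4/3.7,interpolation=2));d=snap('scene','s2.png');cv2.imwrite('pics/s2c.png',cv2.resize(d['image'][80:330,120:340],None,fx=2.4,fy=2.4,interpolation=2))"
```

```text
time_s: 6.22
tool_pos: [0.5301, -0.1919, 0.0966]
eef_rot: [-0.184, -0.683, -0.184, 0.683]
wrist_force: [-0.8, -0.7, -2.3]
width: 0.0213
t 6.22 tcp [ 0.5301 -0.1919  0.0966] x [-0.    -0.001 -1.   ] yaw(y) -59.84 F [-0.79 -0.68 -2.32] w 0.0213 q [-0.08  0.63  0.54  1.91 -0.48  0.73 -0.31]
```

View pics/t2c.png

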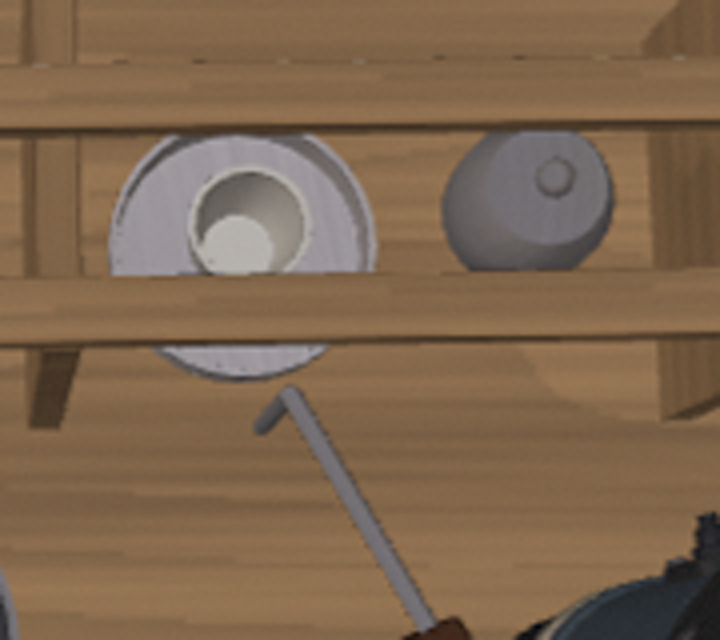

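View pics/s2c.png

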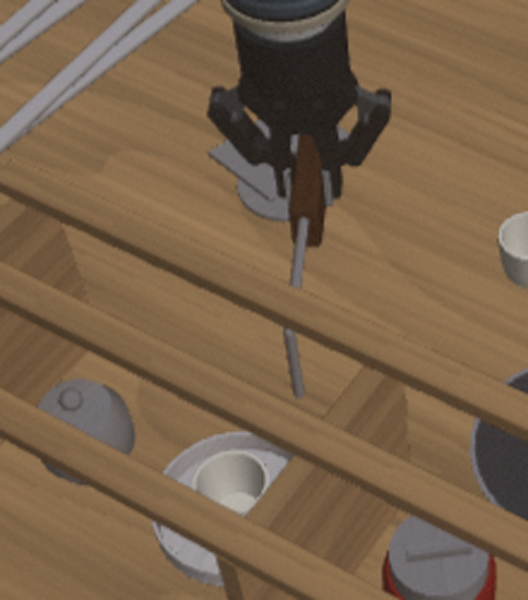

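Run:
```python
from h import *
d=robot.get_image('top');s=robot.get_image('scene')
print('tip',ray(d,(385.3,207.3),.043),'elb',ray(d,(392.3,198),.12),'rodout',ray(d,(427.5,257),.12))
# triangulate tip
P=[x['mtx']@x['extrinsics'][:3] for x in (d,s)]
X=cv2.triangulatePoints(P[0],P[1],np.array([[385.3],[207.5]]),np.array([[243.9],[244.8]]));print(X[:3].T/X[3])
for x in (d,s): print(proj(x,(.6604,-.1169,.043)))
```

```text
tip [ 0.65836686 -0.11966067  0.043     ] elb [ 0.65985011 -0.11807213  0.12      ] rodout [ 0.56788436 -0.17106977  0.12      ]
[[ 0.65874397 -0.12015243  0.03758883]]
[383.69102759 206.13449565]
[244.40859528 244.36096443]
```

```bash
python3 -m creep '[[[4,0.5,0,0,0,0],[8,0.5,0,0,0,0],[8,0.5,0,0,0,0],[8,0.5,0,0,0,0],[8,0,0,0,0,0],[6,0,0,0,0,0],[4,0,0,0,0,0],[0,0,0,0,0,0],[0,0,0,0,0,0]]]';  python3 -c "
from h import *
st();d=snap('top','t3.png');i=d['image'][100:260,320:500];cv2.imwrite('pics/t3c.png',cv2.resize(i,None,fx=4,fy=4,interpolation=2));d=snap('scene','s3.png');cv2.imwrite('pics/s3c.png',cv2.resize(d['image'][230:340,160:280],None,fx=5,fy=5,interpolation=2))"
```

```text
time_s: 7.17
tool_pos: [0.5765, -0.1892, 0.0961]
eef_rot: [-0.185, -0.682, -0.185, 0.683]
wrist_force: [-0.4, -0.8, -1.3]
width: 0.0211
t 7.17 tcp [ 0.5765 -0.1892  0.0961] x [-0. -0. -1.] yaw(y) -59.68 F [-0.37 -0.78 -1.33] w 0.0211 q [-0.09  0.69  0.54  1.79 -0.48  0.8  -0.35]
```

View pics/t3c.png

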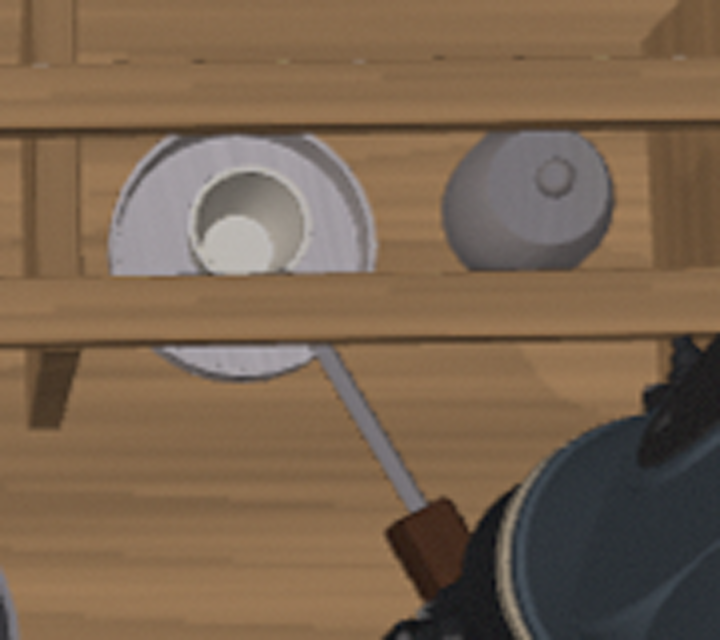

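View pics/s3c.png

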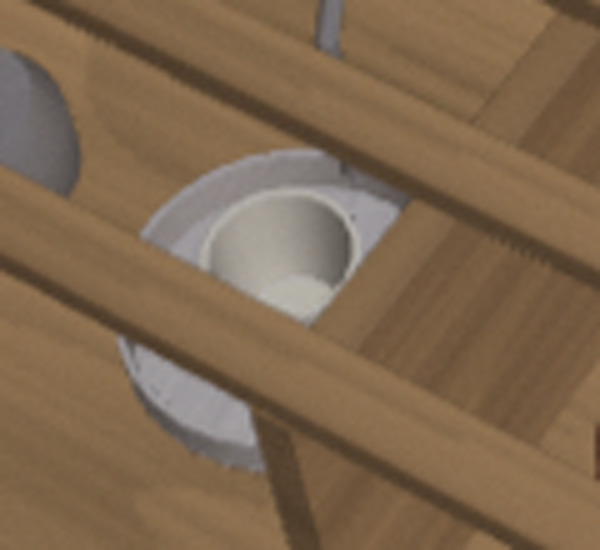

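The prong is mostly hidden behind the slats in both views. Only its tip shows, at scene crop (345,165). I'll compare that with the predicted position.

Run:
```python
from h import *
s=robot.get_image('scene')
for z in (.03,.036,.043): print(z,(proj(s,(.705,-.1165,z))-[160,230])*5, ray(s,(229,264),z))
```

```text
0.03 [352.07940106 182.97773892] [ 0.70185693 -0.1218391   0.03      ]
0.036 [350.05701697 173.22559189] [ 0.70481172 -0.11879405  0.036     ]
0.043 [347.67164342 161.72307177] [ 0.70825898 -0.1152415   0.043     ]
```

```bash
python3 -m creep '[[[0,0,-4,0,0,0],[0,0,-6,0,0,0],[0,0,-6,0,0,0],[0,0,-6,0,0,0],[0,0,-4,0,0,0],[0,0,-3,0,0,0],[0,0,-1,0,0,0],[0,0,0,0,0,0],[0,0,0,0,0,0]]]';  python3 -c "
from h import *
st();d=snap('scene','s4.png');cv2.imwrite('pics/s4c.png',cv2.resize(d['image'][230:340,160:280],None,fx=5,fy=5,interpolation=2))"
```

```text
time_s: 8.07
tool_pos: [0.5767, -0.1892, 0.0664]
eef_rot: [0.185, 0.683, 0.185, -0.682]
wrist_force: [1.0, -0.4, -1.5]
width: 0.021
t 8.07 tcp [ 0.5767 -0.1892  0.0664] x [ 0. -0. -1.] yaw(y) -59.69 F [ 0.99 -0.37 -1.54] w 0.021 q [-0.07  0.72  0.51  1.82 -0.5   0.74 -0.32]
```

View pics/s4c.png

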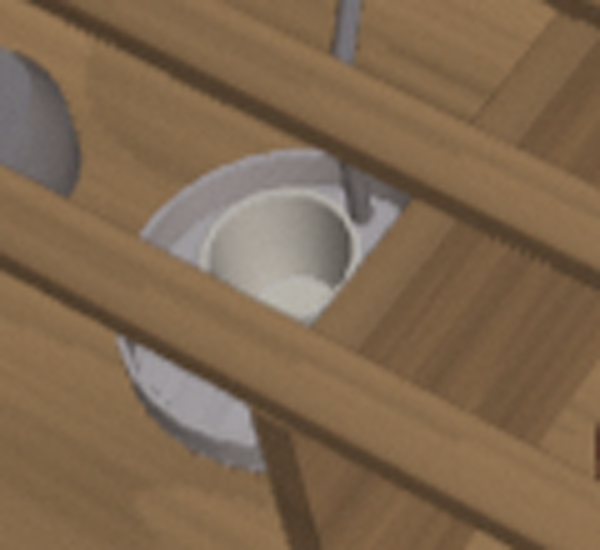

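```bash
python3 -m creep '[[[-1,0,-1,0,0,0],[-2,0,-1,0,0,0],[-2,0,0,0,0,0],[-2,0,0,0,0,0],[-2,0,0,0,0,0],[-2,0,0,0,0,0],[-2,0,0,0,0,0],[-3,0,0,0,0,0],[-4,0,0,0,0,0],[-4,0,0,0,0,0],[-4,0,0,0,0,0],[-4,0,0,0,0,0],[-4,0,0,0,0,0],[-4,0,0,0,0,0],[-4,0,0,0,0,0],[-4,0,0,0,0,0],[-4,0,0,0,0,0],[-4,0,0,0,0,0],[-3,0,0,0,0,0],[-2,0,0,0,0,0]]]';  python3 -c "
from h import *
st();d=snap('top','t5.png');i=d['image'][120:280,280:460];cv2.imwrite('pics/t5c.png',cv2.resize(i,None,fx=4,fy=4,interpolation=2))"
```

```text
time_s: 9.78
tool_pos: [0.5152, -0.1892, 0.0643]
eef_rot: [-0.185, -0.682, -0.185, 0.683]
wrist_force: [1.9, -0.5, -1.3]
width: 0.021
t 9.78 tcp [ 0.5152 -0.1892  0.0643] x [-0.  0. -1.] yaw(y) -59.7 F [ 1.94 -0.5  -1.28] w 0.021 q [-0.05  0.66  0.5   1.97 -0.51  0.64 -0.26]
```

View pics/t5c.png

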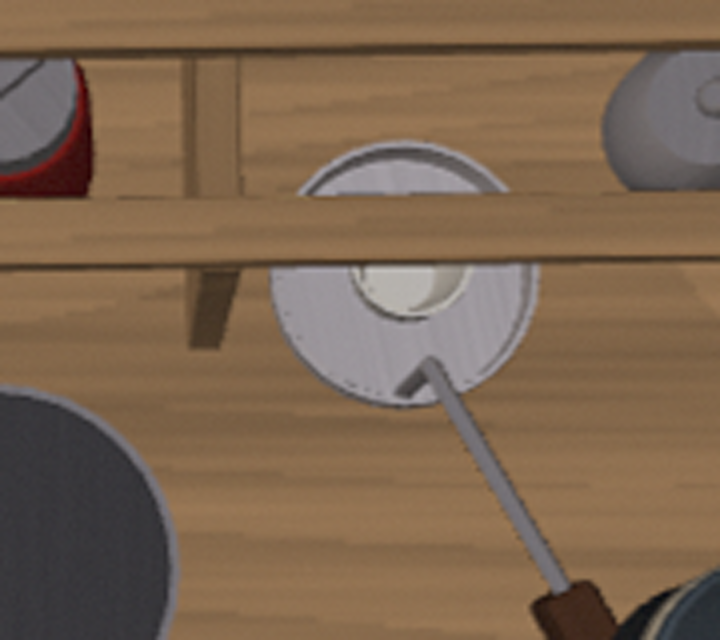

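The tray is following the prong, which sits at its front rim at crop (403,392). The cup is upright at (410,280). I'll keep pulling straight out.

```bash
python3 -m creep '[[[-2,0,0,0,0,0],[-4,0,0,0,0,0],[-5,0,0,0,0,0],[-5,0,0,0,0,0],[-5,0,0,0,0,0],[-5,0,0,0,0,0],[-5,0,0,0,0,0],[-5,0,0,0,0,0],[-5,0,0,0,0,0],[-5,0,0,0,0,0],[-5,0,0,0,0,0],[-5,0,0,0,0,0],[-5,0,0,0,0,0],[-5,0,0,0,0,0],[-5,0,0,0,0,0],[-5,0,0,0,0,0],[-5,0,0,0,0,0],[-5,0,0,0,0,0],[-4,0,0,0,0,0],[-2,0,0,0,0,0]]]';  python3 -c "
from h import *
st();d=snap('top','t6.png');i=d['image'][160:320,240:440];cv2.imwrite('pics/t6c.png',cv2.resize(i,None,fx=4,fy=4,interpolation=2))"
```

```text
time_s: 11.5
tool_pos: [0.4229, -0.1891, 0.0643]
eef_rot: [-0.185, -0.682, -0.185, 0.683]
wrist_force: [1.3, 0.1, -2.1]
width: 0.0209
t 11.5 tcp [ 0.4229 -0.1891  0.0643] x [-0.  0. -1.] yaw(y) -59.7 F [ 1.26  0.09 -2.12] w 0.0209 q [ 0.01  0.57  0.46  2.18 -0.53  0.5  -0.16]
```

View pics/t6c.png

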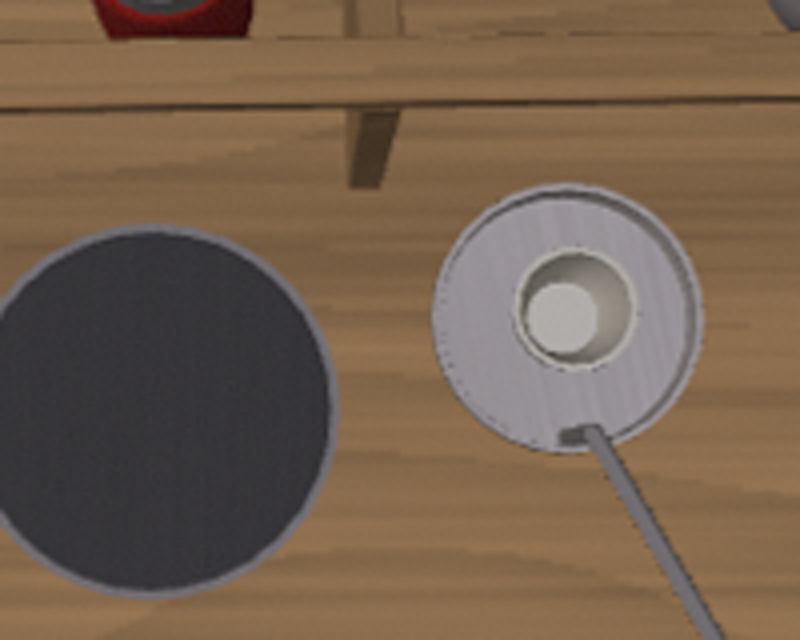

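```bash
python3 -m creep '[[[0.3,2,0,0,0,0],[0.3,4,0,0,0,0],[1.3,3.4,0,0,0,0.75],[1.3,3.4,0,0,0,0.75],[1.3,3.4,0,0,0,0.75],[1.3,3.4,0,0,0,0.75],[1.3,3.4,0,0,0,0.75],[1.3,3.4,0,0,0,0.75],[1.4,3.4,0,0,0,0.75],[1.4,3.4,0,0,0,0.75],[1.5,3.4,0,0,0,0.75],[1.5,3.4,0,0,0,0.75],[1.5,3.5,0,0,0,0.75],[1.5,3.5,0,0,0,0.75],[1.5,3.5,0,0,0,0.75],[1.5,3.5,0,0,0,0.75]]]';  python3 -c "
from h import *
st();d=snap('top','t7.png');i=d['image'][160:320,240:440];cv2.imwrite('pics/t7c.png',cv2.resize(i,None,fx=4,fy=4,interpolation=2))"
```

```text
time_s: 12.88
tool_pos: [0.444, -0.1348, 0.0643]
eef_rot: [-0.247, -0.663, -0.247, 0.663]
wrist_force: [0.2, -1.8, -1.2]
width: 0.0211
t 12.88 tcp [ 0.444  -0.1348  0.0643] x [-0. -0. -1.] yaw(y) -49.11 F [ 0.23 -1.84 -1.16] w 0.0211 q [-0.1   0.56  0.43  2.18 -0.49  0.49 -0.15]
```

View pics/t7c.png

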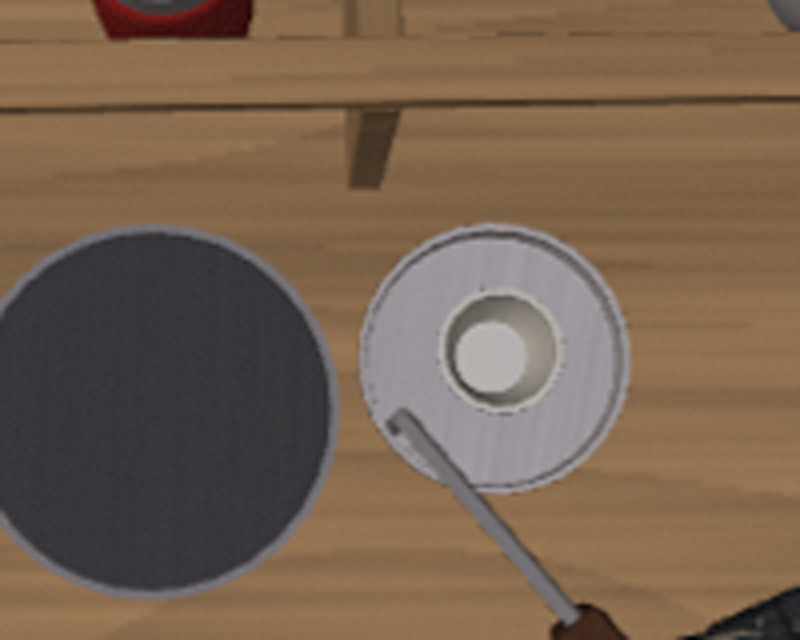

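```bash
python3 -m creep '[[[1.6,3.6,0,0,0,0.75],[1.6,3.6,0,0,0,0.75],[1.6,3.6,0,0,0,0.75],[1.6,3.6,0,0,0,0.75],[1.6,3.6,0,0,0,0.75],[1.7,3.7,0,0,0,0.75],[1.7,3.7,0,0,0,0.75],[1.7,3.7,0,0,0,0.75],[1.7,3.7,0,0,0,0.75],[1.7,3.7,0,0,0,0.75],[1.8,3.8,0,0,0,0.75],[1.8,3.8,0,0,0,0.75],[1.8,3.8,0,0,0,0.75],[1.8,3.8,0,0,0,0.75]]]';  python3 -c "
from h import *
st();d=snap('top','t8.png');i=d['image'][180:360,200:400];cv2.imwrite('pics/t8c.png',cv2.resize(i,None,fx=3.3,fy=3.3,interpolation=2))"
```

```text
time_s: 14.1
tool_pos: [0.4677, -0.0831, 0.0643]
eef_rot: [-0.307, -0.637, -0.307, 0.637]
wrist_force: [0.3, -1.6, -0.4]
width: 0.0214
t 14.1 tcp [ 0.4677 -0.0831  0.0643] x [-0.  0. -1.] yaw(y) -38.6 F [ 0.25 -1.58 -0.4 ] w 0.0214 q [-0.19  0.57  0.39  2.15 -0.44  0.5  -0.13]
```

View pics/t8c.png

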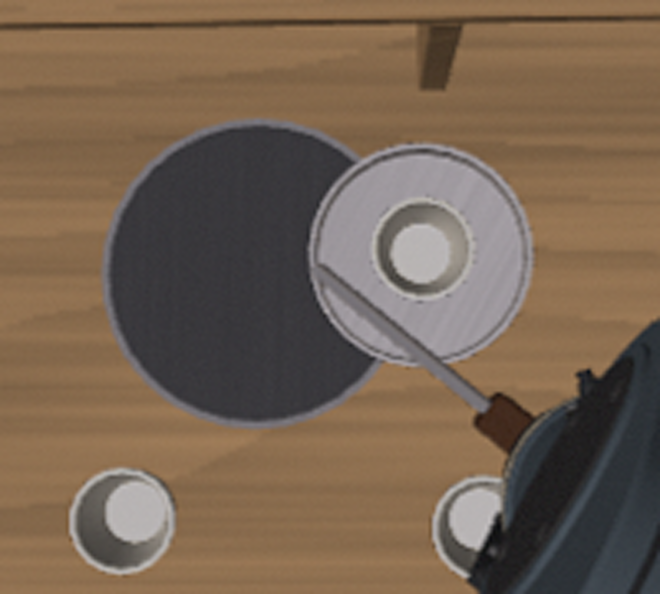

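```bash
python3 -m creep '[[[1.8,3.8,0,0,0,0.75],[1.8,3.8,0,0,0,0.75],[1.8,3.8,0,0,0,0.75],[1.8,3.8,0,0,0,0.75],[1.9,3.9,0,0,0,0.75],[1.9,3.9,0,0,0,0.75],[1.9,3.9,0,0,0,0.75],[1.9,4,0,0,0,0.75],[1.9,4,0,0,0,0.75],[1.9,4,0,0,0,0.75],[1.9,4,0,0,0,0.75],[1.9,3.5,0,0,0,0.75],[0,3,0,0,0,0],[0,2,0,0,0,0],[0,0,0,0,0,0],[0,0,0,0,0,0]]]';  python3 -c "
from h import *
st();d=snap('top','t9.png');i=d['image'][180:360,200:400];cv2.imwrite('pics/t9c.png',cv2.resize(i,None,fx=3.3,fy=3.3,interpolation=2))"
```

```text
time_s: 15.48
tool_pos: [0.4897, -0.0316, 0.0642]
eef_rot: [-0.355, -0.611, -0.356, 0.611]
wrist_force: [-0.4, 0.5, -1.1]
width: 0.0207
t 15.48 tcp [ 0.4897 -0.0316  0.0642] x [-0.001  0.    -1.   ] yaw(y) -29.65 F [-0.39  0.54 -1.13] w 0.0207 q [-0.28  0.58  0.37  2.11 -0.41  0.52 -0.13]
```

View pics/t9c.png

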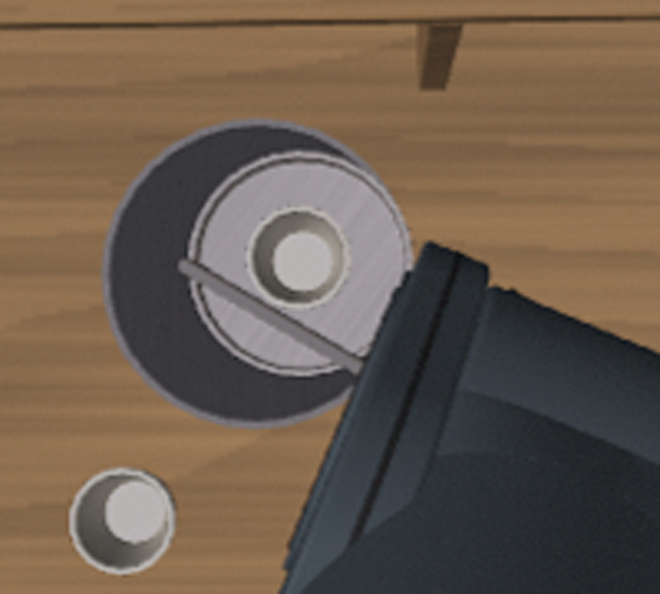

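Run:
```python
from h import *
d=robot.get_image('top')
print('tray',ray(d,(200+300/3.3,180+263/3.3),.022),'plate',ray(d,(200+256/3.3,180+274/3.3),0),'elbow',ray(d,(200+186/3.3,180+267/3.3),.086))
```

```text
tray [0.56865526 0.0440452  0.022     ] plate [0.56376335 0.06912021 0.        ] elbow [0.56334263 0.09650756 0.086     ]
```

```bash
python3 -m creep '[[[0,2,0,0,0,0],[0,3,0,0,0,0],[0,4,0,0,0,0],[0,4,0,0,0,0],[0,4,0,0,0,0],[0,4,0,0,0,0],[0,3,0,0,0,0],[0,1,0,0,0,0],[0,0,0,0,0,0],[0,0,0,0,0,0],[0,0,0,0,0,0],[0,0,0,0,0,0]]]';  python3 -c "
from h import *
st();d=snap('top','t10.png');i=d['image'][180:360,200:400];cv2.imwrite('pics/t10c.png',cv2.resize(i,None,fx=3.3,fy=3.3,interpolation=2))"
```

```text
time_s: 16.58
tool_pos: [0.4898, -0.007, 0.0643]
eef_rot: [-0.355, -0.611, -0.355, 0.611]
wrist_force: [-0.3, 0.2, -1.3]
width: 0.0212
t 16.58 tcp [ 0.4898 -0.007   0.0643] x [-0.  0. -1.] yaw(y) -29.68 F [-0.34  0.15 -1.29] w 0.0212 q [-0.33  0.58  0.37  2.12 -0.41  0.52 -0.17]
```

View pics/t10c.png

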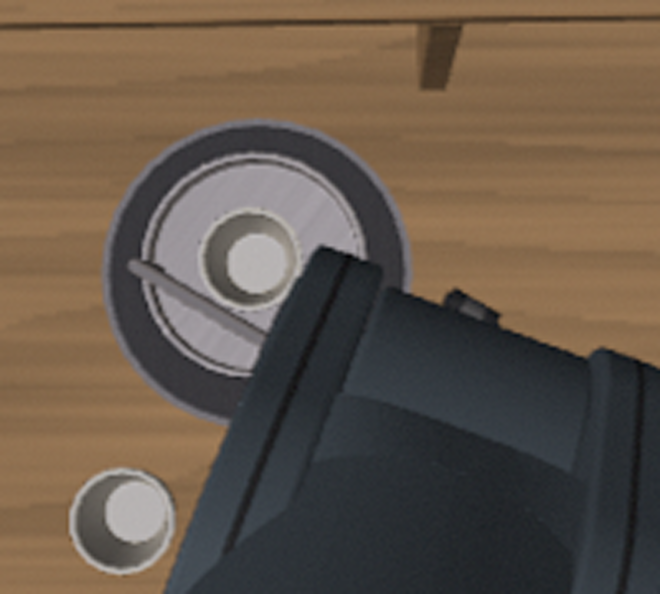

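The tray's centre is at crop (254,265), over the plate's centre at about (256,272), with the cup upright. I'll ease the prong off the rim and lift it straight up.

```bash
python3 -m creep '[[[0,-2,0,0,0,0],[0,-2,0,0,0,0],[0,0,0,0,0,0],[0,0,2,0,0,0],[0,0,4,0,0,0],[0,0,6,0,0,0],[0,0,8,0,0,0],[0,0,10,0,0,0],[0,0,10,0,0,0],[0,0,10,0,0,0],[0,0,10,0,0,0],[0,0,0,0,0,0],[0,0,0,0,0,0]]]';  python3 -c "
from h import *
st();d=snap('scene','s11.png')"
```

```text
time_s: 17.72
tool_pos: [0.4904, -0.0108, 0.125]
eef_rot: [0.356, 0.612, 0.355, -0.611]
wrist_force: [-0.1, -0.5, -1.6]
width: 0.0215
t 17.72 tcp [ 0.4904 -0.0108  0.125 ] x [ 0.002  0.    -1.   ] yaw(y) -29.66 F [-0.06 -0.48 -1.58] w 0.0215 q [-0.39  0.48  0.46  2.06 -0.34  0.67 -0.23]
```

View pics/s11.png

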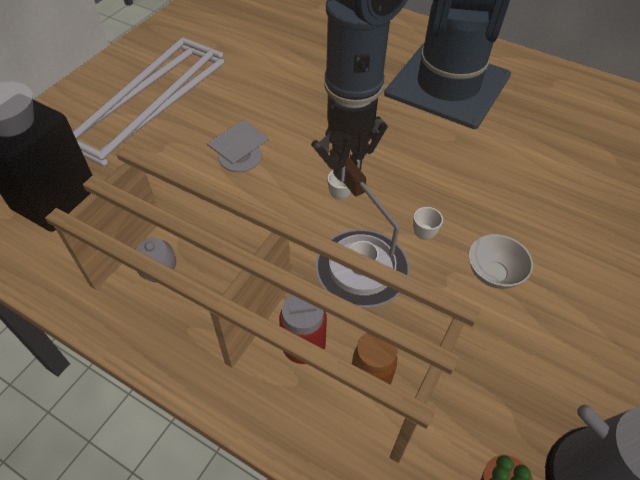

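The prong is clear above the tray at (395,255), the tray and cup are standing on the plate, and the rest is free at (238,145). Returning the hook.

```bash
python3 -m creep '[[[-2.4,-19,0,0,0,-5],[-2.4,-19,0,0,0,-5],[-2.4,-19,0,0,0,-5],[-2.4,-19,0,0,0,-5],[-2.4,-19,0,0,0,-5],[-2.4,-19,0,0,0,-5],[-2.4,-19,0,0,0,-5],[-2.4,-19,0,0,0,-5],[-2.4,-19,0,0,0,-5],[-2.4,-19,0,0,0,-5],[-2.4,-19,0,0,0,-5],[-2.4,-19,0,0,0,-5],[-2.4,-19,0,0,0,-5],[-2.4,-19,0,0,0,-5],[0,0,0,0,0,0],[0,0,0,0,0,0]]]';  python3 -c "
from h import *
st();d=snap('top','t12.png');i=d['image'][200:370,425:545];cv2.imwrite('pics/t12c.png',cv2.resize(i,None,fx=3.5,fy=3.5,interpolation=2))
d=snap('scene','s12.png');i=d['image'][80:230,150:310];cv2.imwrite('pics/s12c.png',cv2.resize(i,None,fx=4,fy=4,interpolation=2))"
```

```text
time_s: 19.1
tool_pos: [0.4556, -0.2778, 0.1236]
eef_rot: [0.06, -0.704, 0.06, 0.705]
wrist_force: [-0.0, 0.4, -1.9]
width: 0.0209
t 19.1 tcp [ 0.4556 -0.2778  0.1236] x [-0.001 -0.    -1.   ] yaw(y) -99.76 F [-0.    0.45 -1.88] w 0.0209 q [-0.03  0.62  0.77  1.96 -0.6   0.8  -0.66]
```

View pics/t12c.png

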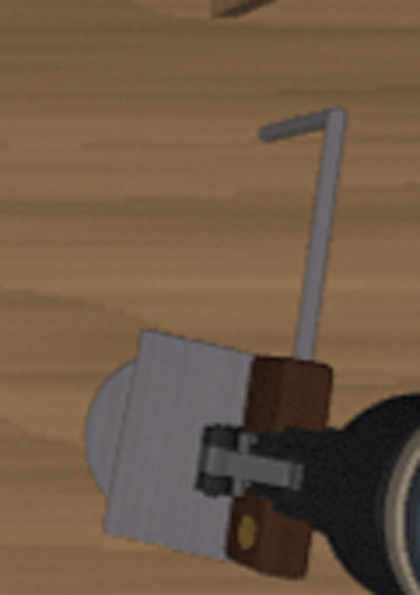

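View pics/s12c.png

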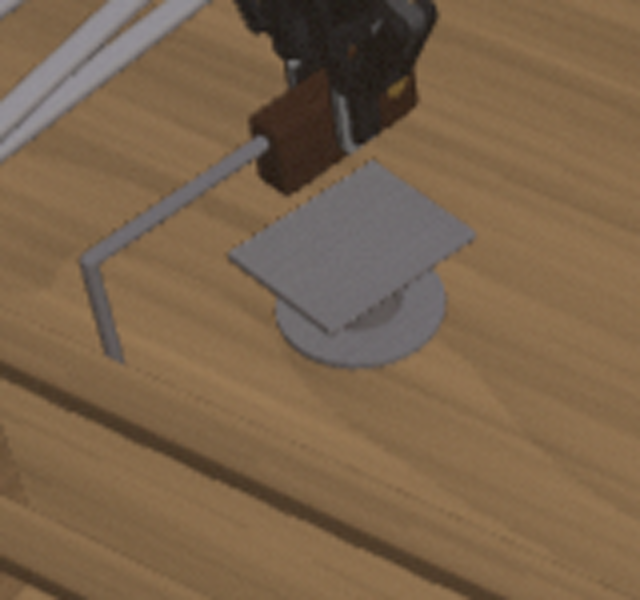

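```bash
python3 -m creep '[[[0,0,-5,0,0,0],[0,0,-10,0,0,0],[0,0,-10,0,0,0],[0,0,-10,0,0,0],[0,0,-10,0,0,0],[0,0,-8,0,0,0],[0,0,-5,0,0,0],[0,0,-3,0,0,0],[0,0,-2,0,0,0],[0,0,-1,0,0,0],[0,0,-1,0,0,0],[0,0,-1,0,0,0],[0,0,0,0,0,0],[0,0,0,0,0,0]]]';  python3 -c "
from h import *
st();d=snap('scene','s13.png');i=d['image'][80:230,150:310];cv2.imwrite('pics/s13c.png',cv2.resize(i,None,fx=4,fy=4,interpolation=2))"
```

```text
time_s: 20.37
tool_pos: [0.4565, -0.2771, 0.0585]
eef_rot: [-0.06, 0.705, -0.06, -0.704]
wrist_force: [-0.2, -0.3, -1.2]
width: 0.0213
t 20.37 tcp [ 0.4565 -0.2771  0.0585] x [ 0. -0. -1.] yaw(y) -99.68 F [-0.23 -0.33 -1.16] w 0.0213 q [ 0.04  0.7   0.66  2.02 -0.7   0.66 -0.57]
```

View pics/s13c.png

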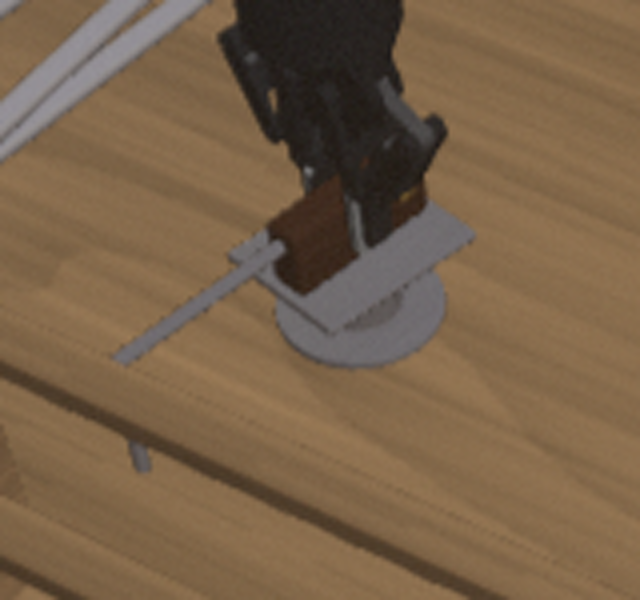

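```bash
python3 -m creep '[[[0,0,-1,0,0,0],[0,0,0,0,0,0],[0,0,0,0,0,0]]]'; python3 -m creep '[[[0,0,-1,0,0,0],[0,0,0,0,0,0],[0,0,0,0,0,0]]]'
```

```text
time_s: 20.67
tool_pos: [0.4564, -0.277, 0.0573]
eef_rot: [0.06, -0.705, 0.06, 0.705]
wrist_force: [0.2, 0.7, -0.9]
width: 0.0209
time_s: 20.92
tool_pos: [0.4564, -0.2771, 0.0567]
eef_rot: [-0.06, 0.705, -0.06, -0.704]
wrist_force: [-1.4, 1.7, 5.1]
width: 0.0208
```

```bash
python3 -m creep '[[[0,0,0,0,0,0],[0,0,0,0,0,0],[0,0,0,0,0,0],[0,0,0,0,0,0],[0,0,0,0,0,0],[0,0,0,0,0,0],[0,0,0,0,0,0],[0,0,0,0,0,0]]]' 0; python3 -c "
from h import *
st();d=snap('scene','s14.png');i=d['image'][80:230,150:310];cv2.imwrite('pics/s14c.png',cv2.resize(i,None,fx=4,fy=4,interpolation=2))"
```

```text
time_s: 21.58
tool_pos: [0.4563, -0.2771, 0.0563]
eef_rot: [0.06, -0.705, 0.06, 0.705]
wrist_force: [-0.3, 0.1, 0.2]
width: 0.0858
t 21.58 tcp [ 0.4563 -0.2771  0.0563] x [-0.  0. -1.] yaw(y) -99.68 F [-0.33  0.14  0.2 ] w 0.0858 q [ 0.04  0.7   0.66  2.02 -0.71  0.66 -0.57]
```

View pics/s14c.png

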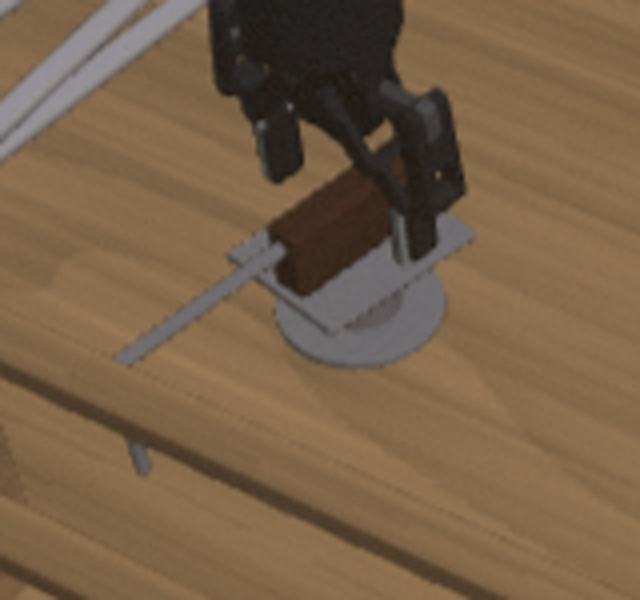

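The hook lies level on the rest and the jaws are open to either side of it. I'll lift away and take a last look.

```bash
python3 -m creep '[[[0,0,4,0,0,0],[0,0,8,0,0,0],[0,0,15,0,0,0],[0,0,20,0,0,0],[0,0,25,0,0,0],[0,0,25,0,0,0],[0,0,25,0,0,0],[0,0,20,0,0,0],[0,0,10,0,0,0],[-5,-10,0,0,0,0],[-5,-20,0,0,0,0],[-5,-20,0,0,0,0],[-5,-20,0,0,0,0],[0,-20,0,0,0,0],[0,-10,0,0,0,0],[0,0,0,0,0,0],[0,0,0,0,0,0],[0,0,0,0,0,0]]]'; python3 -c "
from h import *
st();snap('scene','s15.png');snap('top','t15.png')"
```

```text
time_s: 23.13
tool_pos: [0.4364, -0.376, 0.2077]
eef_rot: [0.06, -0.704, 0.059, 0.705]
wrist_force: [0.5, 0.5, -0.2]
width: 0.0854
t 23.13 tcp [ 0.4364 -0.376   0.2077] x [-0.001  0.001 -1.   ] yaw(y) -99.65 F [ 0.49  0.48 -0.23] w 0.0854 q [ 0.12  0.58  0.84  1.76 -0.5   1.03 -0.6 ]
```

View pics/s15.png

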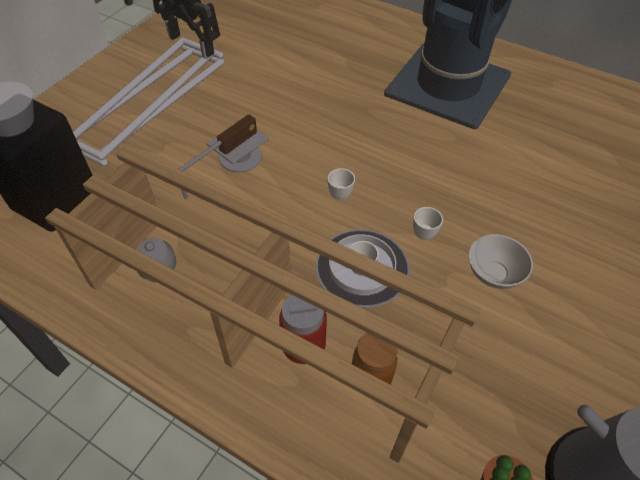

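View pics/t15.png

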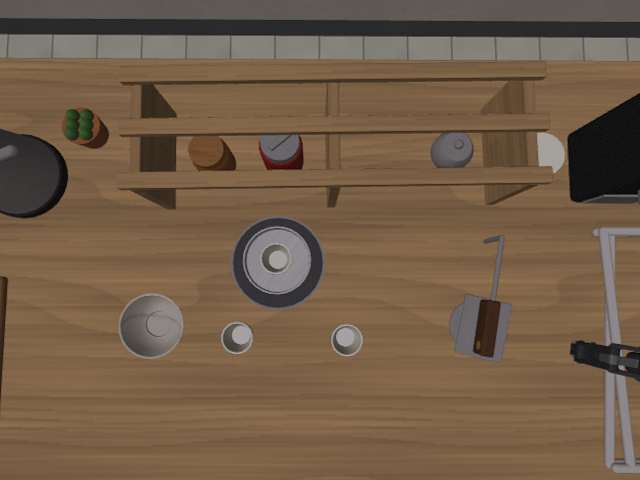

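The tray at (278,260) is concentric with the plate and its cup stands upright. The hook lies on the rest as before, and nothing else has moved. Handing in.

```bash
python3 -c "
from h import *
d=robot.get_image('top');t=ray(d,(278,260),.022);p=ray(d,(278,262),0);print(t,p)
print(robot.sign_off())"
```

```text
[0.56810661 0.06668595 0.022     ] [0.56562232 0.06837021 0.        ]
the job is handed in; nothing more can be done
None
```

I dragged the tray with its finjan out onto the warming plate and put the hook back on the spoon rest. The job is handed in at about 23 s of the 64 s allowed; signing off reported no verdict.

- **Tray and cup:** in the last pictures the tray's centre measures about 3 mm from the plate's centre, and the cup stands upright near its middle.
- **Hook:** the handle lies level on the rest with the prong hanging down. From the placing pose I put its middle about 4 mm from the rest's middle; I did not measure it again after letting go.
- **Everything else:** by eye in the last views, nothing else had moved. The gripper was open and clear, with the wrist force near zero.
- **Forces:** whenever I read it during the drag, the wrist force was under 3 N. The highest reading was about 5 N, gripping the hook and setting it down. I read it only between moves, so short peaks would not show.
- **Disagreement:** two estimates of the prong tip's height differed by about 5 mm (38 and 43 mm), so I stopped it clear of the tray floor.

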